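# Seat a keyed shaft in a vee pulley over its spacer rings

## Robot

A 6-joint arm with a two-finger parallel gripper is mounted at the origin on the work surface. World frame = base frame: x ahead of the robot, y to its left, z up, the work surface at z = 0. Lengths are in m, angles in degrees, forces in N, time in s.
With the tool pointing down it reaches from about 0.3 to 0.75 m from the base axis. Payload 8.5 kg.
Tool frame: the origin (TCP) lies midway between the tips of the shut fingers; the grasp point (between the pads) lies 19 mm behind it (env.grip_depth is the distance from the TCP to the grasp point, in m); x points along the fingers, y is the direction in which the jaws open and shut, and the axes are right-handed (so a half turn about x gives the same grasp; the last joint's range is limited). The gripper opens to 85 mm and grips with 20 to 120 N. Pads are 22 mm wide; open, the fingers measure 114 mm over their backs; the gripper's body (76 mm by 85 mm) begins 54 mm behind the grasp point. The pads swing forward as they close: fully open they stand 13 mm farther back than shut.
Start: joints at [50.976, 21.807, 74.336, -0, 83.858, -12.336], TCP at [0.247, 0.491, 0.231] pointing down, gripper open.
Joint ranges: [-178.18, 178.18], [-50.72, 133.34], [12.68, 142.11], [-81.47, 261.47], [9.98, 163.14], [-165.26, 165.26]. Speed limits (degrees/s): [136.94, 136.94, 180, 180, 180, 180].

## Interface

Orientations are given as a 3x3 rotation matrix whose columns are the frame's x, y, z axes.
In Python, from rig import env gives the robot as it stands.
- The arm moves only by the tool play_rows, never from a script. Its arguments are lists of equal length, an entry for each row: "travel": the shift along the world's x, y, z in cm, a list of three; "rotation": the turn, a rotation vector about the world's x, y, z in rad, a list of three; "claw": the finger opening in cm, from 0 to 8.54. A call has 1 to 12 rows; each row shifts and turns the pose as measured when the row begins; what a row does not reach is not made up. A row lasts 1/12 s, in which the tool goes at most 41.7 mm and 7.16 degrees, less where a joint would pass 70% of its speed; a pose out of reach is approached as far as the arm can. A call is refused whole if a number of a shift passes 4.17 or a number of a turn 0.125, either way. A call with a gripper value outside its range is refused whole. The fingers move at their own pace and stop on an object; "squeeze" is the grip in N (left out, the last holds). Time passes only in rows, so rows that do not move let the fingers close. It gives the time, the measured TCP pose, the force and the opening at its end, in the units of the state.
- env.observe(): the state, without advancing time (a new reading comes with each control period).
- env.get_image(name): name is "scene" or "top"; returns the picture (400x640x3 uint8, red, green, blue); there is no depth.
- env.camera_info(name): a dict with "vertical_fov" (degrees; the focal length in pixels is half the picture's height over the tangent of half this angle, whatever the lens; pixels are square), "cx", "cy" (the principal point, pixels), "D" ([k1, k2, p1, p2, k3] as OpenCV has them; the pictures are not rectified), "eye" and "rotation" of the camera in the world. Camera axes: x right, y down, z forward; pixel columns grow to the right and rows downward; lengths in m; the calibration is good to about 2 mm. A picture is of the moment at which its call begins. camera_info takes no time and is no camera call.
- env.close_job(): hands the job in, once; it reports no verdict.
The state is a dict: "time_s": time; "q": joint angles; "qvel": joint speeds; "joint_efforts": joint torques, N m; "position": TCP position; "tool_rot": TCP orientation; "ft_force": force on the tool from outside, world axes, zero at the start; "wrist_torque": the same for the moment, N m; "grip_width": finger opening in m.
Only numpy, scipy, OpenCV 4.12 (cv2) and the standard library are available. Lean on these libraries where they do the work, as an engineer would, in place of code of your own. Each camera call takes 0.05 s, during which the arm holds its last target.

## Task

Build up the drive pulley that is clamped on the slotted plate: lay the wide spacer ring flat on the hub face, centred over the bore, then the narrow spacer ring centred on top of it; set them down, do not drop them, and leave the small ring and everything else on the bench where it is. Then lift the keyed shaft out of the rack, push it down through both rings into the bore, turn it until its key slips into the keyway, and keep pushing until its collar sits tight on the rings. Finish like that, still gripping the shaft and pressing it firmly down, so that the set screw can be tightened.

Things in the scene. Friction and masses are not known exactly. Their poses are not given: they have to be found in the camera images.
- bore (a point): mouth of the pulley's bore: centre of the flat top face of the hub (72 mm across, 78 mm above the bench). The bore is upright, 27 mm in diameter, 62 mm deep, with one keyway 10.4 mm wide that reaches 18.5 mm from the axis and runs its whole depth. z points up out of the bore, x from the axis towards the keyway
- pulley: two-groove vee pulley, 140 mm across, lying hub up, clamped with two strap clamps on a slotted steel plate (240 x 165 x 16 mm, long side along x); nothing of it moves. The rim's top is 16 mm below the hub face. Clamps and studs lie towards +x and -x, 57 mm and more from the axis, and reach at most 92 mm above the bench. Origin: on the bore's axis, at bench height; axes as the bore's
- wide_ring_mid (a point): centre (half-way up) of the wide spacer ring: plain steel, 66 mm outside, 44 mm hole, 8 mm thick, lying flat on the bench; about 120 g
- narrow_ring_mid (a point): centre (half-way up) of the narrow spacer ring: plain steel, 58 mm outside, 44 mm hole, 8 mm thick, lying flat on the bench; about 70 g
- shaft_journal (a point): on the axis of the keyed shaft, half-way up the bare round journal above its collar, where it is gripped (25 mm in diameter, 55 mm long, 27.5 mm above and below this point). z points up, x from the axis towards the key. A dark empty keyseat at the journal's top lies on the key's side. The shaft hangs upright by its collar in one fork of the rack
- shaft_collar (a point): centre of the underside of the keyed shaft's collar (54 mm across, 8 mm thick), 35.5 mm below the journal point and 60 mm above the lower tip; same axes. Fully home it stands 16 mm above the hub face, on the two stacked rings; while the key rests on the hub face beside the keyway it stands 46 mm above it
- shaft: the keyed steel shaft, 123 mm long, about 600 g; origin at the centre of its lower tip, same axes. Its lower end is 25 mm in diameter, 60 mm long, the tip bevelled. The key is 8 mm wide, stands out to 16.5 mm from the axis, has round ends and runs from 14 mm to 42 mm above the tip
- wide_ring: the wide spacer ring; its origin is the centre of its underside
- narrow_ring: the narrow spacer ring; its origin is the centre of its underside
- rack: grey fork rack, fixed: 190 mm long (x axis), 80 mm wide, top 75 mm above the bench. Two forks, 36 mm wide, centred 40 mm either side of its origin along x, open towards -y; the keyed shaft hangs in one, the plain spindle in the other. Origin: centre of its underside
- spindle_mid (a point): bystander: the plain spindle without a key, hanging in the other fork of the rack, thinner and taller than the keyed shaft (upper end 16 mm in diameter, collar 44 mm across, 147 mm long); the point is half-way up
- small_ring_mid (a point): bystander: centre of a small ring lying flat on the bench, 44 mm outside, 25 mm hole, 8 mm thick, not needed
- wrench: bystander: a spanner 200 mm long lying flat beyond the rack, on the side away from the pulley
- hammer: bystander: a hammer 280 mm long lying beyond the pulley
- grease_tin: bystander: a round tin, 75 mm across and 52 mm high
- key_box: bystander: a small open box of loose keys, 110 x 75 x 35 mm
Mind the look-alikes: they are no part of the job. What is shaped like the wide_ring but brown is not meant.

How it is judged:
By the outcome, as a careful person would: the job done as asked, in the order asked, and still so for the second after the job is handed in, while the arm keeps its last pose, push and grip.
It also fails if it takes over 61 s, if anything falls off the work surface, if the arm or the gripper's body presses on something with over 40 N, if the wrist force passes 120 N, or if a joint passes its speed limit or range.

## Working session

There is one attempt and no reset: what is moved stays moved. The work goes in short steps, Python scripts to look and compute and a tool call to move; the robot and the scene stay as the last step left them, time stands still between calls to the robot, and variables do not carry over. Pictures are saved under pics/ and viewed, and the job is handed in when it is done.

Besides the shell and the picture viewer there is one more tool, called by a JSON object that holds its "fn" and its "kwargs". play_rows: Moves the arm, as the interface text tells. Its arguments: {"type":"object","properties":{"travel":{"type":"array","items":{"type":"array","items":{"type":"number"}}},"rotation":{"type":"array","items":{"type":"array","items":{"type":"number"}}},"claw":{"type":"array","items":{"type":"number"}},"squeeze":{"type":"number"}},"required":["travel","rotation","claw"]}

```bash
ls; mkdir -p pics
python3 - <<'E'
from rig import env
import cv2,json
for n in("scene","top"):
    cv2.imwrite(f"pics/{n}0.png",env.get_image(n)[:,:,::-1]); print(n,env.camera_info(n))
print(env.observe(), env.grip_depth)
E
```

```text
pics
scene {'vertical_fov': 56.33658775073359, 'cx': 318.70225688631893, 'cy': 197.38854482263096, 'D': array([-0.00977657,  0.        ,  0.        ,  0.        ,  0.        ]), 'eye': array([ 0.98133941, -0.49241254,  0.88944065]), 'rotation': array([[ 0.80896533,  0.46555862, -0.35892933],
       [ 0.5876975 , -0.62630191,  0.51220852],
       [ 0.01366497, -0.6253008 , -0.78026417]])}
top {'vertical_fov': 54.68004393570867, 'cx': 323.92401592254424, 'cy': 202.28269821326478, 'D': array([-0.07084545,  0.        ,  0.        ,  0.        ,  0.        ]), 'eye': array([0.38422867, 0.03616648, 1.26636747]), 'rotation': array([[ 0.02618817, -0.98246104,  0.18461983],
       [-0.99949039, -0.02910544, -0.01310875],
       [ 0.01825228, -0.18418245, -0.98272259]])}
{'time_s': 0.1, 'q': array([ 5.09762023e+01,  2.18365841e+01,  7.43788186e+01,  6.08685779e-04,
        8.38588025e+01, -1.23350515e+01]), 'qvel': array([ 0.07949937, -0.09402555, -0.2042767 , -0.03500126, -0.00468346,
        0.03591593]), 'joint_efforts': array([ 2.43991024e-03, -4.49215972e+01, -2.31658655e+01, -2.17966221e-04,
        3.62161452e-03,  2.82082944e-06]), 'position': array([0.24685312, 0.49119744, 0.23078801]), 'tool_rot': array([[-8.23672213e-04,  4.49144019e-01,  8.93458993e-01],
       [-9.99511555e-04,  8.93458480e-01, -4.49144682e-01],
       [-9.99999161e-01, -1.26297058e-03, -2.86992287e-04]]), 'ft_force': array([-0.15121294,  0.64832434,  0.1292393 ]), 'wrist_torque': array([ 0.03930115, -0.01067353, -0.01134855]), 'grip_width': 0.08545224900313476} 0.0187
```

View pics/scene0.png

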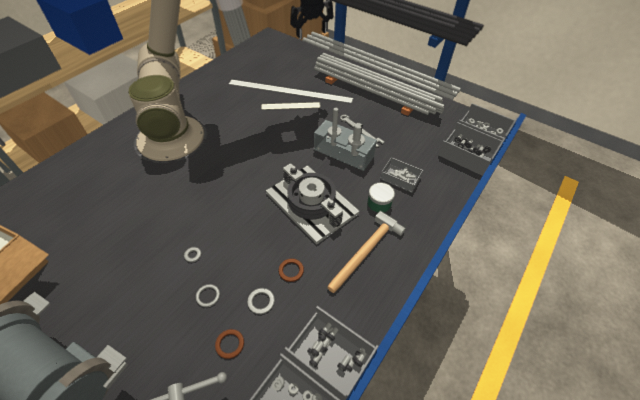

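View pics/top0.png

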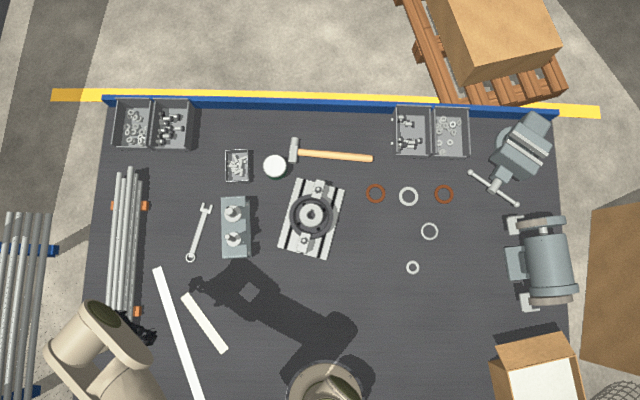

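The top view shows the pulley at about (311,215), the rack at (235,227), grey rings at (408,197), (429,231) and (412,267), and brown rings at (375,193) and (443,194). I'll enlarge the crops and measure.

```bash
cat > h.py <<'E'
import numpy as np,cv2
from rig import env
CI={n:env.camera_info(n) for n in("scene","top")}
def K(n):
    c=CI[n]; f=200/np.tan(np.radians(c["vertical_fov"]/2)); return np.array([[f,0,c["cx"]],[0,f,c["cy"]],[0,0,1]])
def ray(n,uv):
    p=cv2.undistortPoints(np.array(uv,float).reshape(-1,1,2),K(n),CI[n]["D"]).reshape(-1,2)
    d=np.c_[p,np.ones(len(p))]@CI[n]["rotation"].T; return CI[n]["eye"],d
def plane(n,uv,z):
    e,d=ray(n,uv); return e+d*((z-e[2])/d[:,2])[:,None]
def proj(n,P):
    c=CI[n];R=c["rotation"]; rv=cv2.Rodrigues(R.T)[0]; t=-R.T@c["eye"]
    return cv2.projectPoints(np.array(P,float).reshape(-1,1,3),rv,t,K(n),c["D"])[0].reshape(-1,2)
def crop(im,x0,y0,x1,y1,s,out):
    cv2.imwrite(out,cv2.resize(im[y0:y1,x0:x1],None,fx=s,fy=s,interpolation=cv2.INTER_CUBIC))
E
python3 - <<'E'
from h import *
t=cv2.imread("pics/top0.png");s=cv2.imread("pics/scene0.png")
crop(t,265,170,355,270,6,"pics/c_pul_top.png")
crop(t,355,175,465,285,5,"pics/c_rings_top.png")
crop(t,205,185,265,265,7,"pics/c_rack_top.png")
crop(s,260,150,370,250,6,"pics/c_pul_sc.png")
crop(s,300,95,400,185,6,"pics/c_rack_sc.png")
crop(s,170,235,320,365,5,"pics/c_rings_sc.png")
E
```

```text
(no output)
```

View pics/c_pul_top.png

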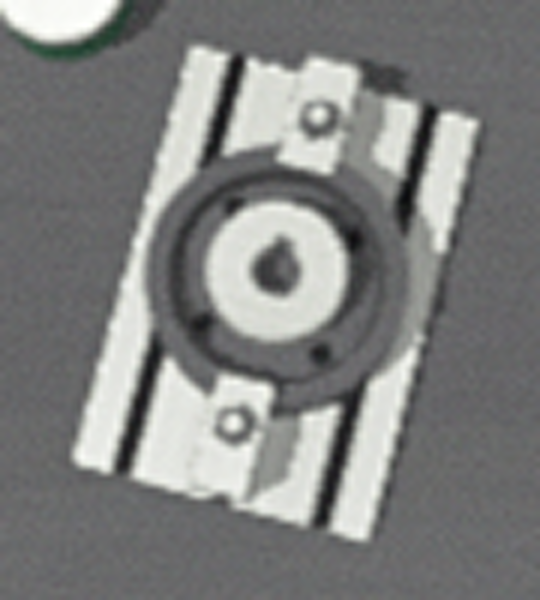

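View pics/c_rings_top.png

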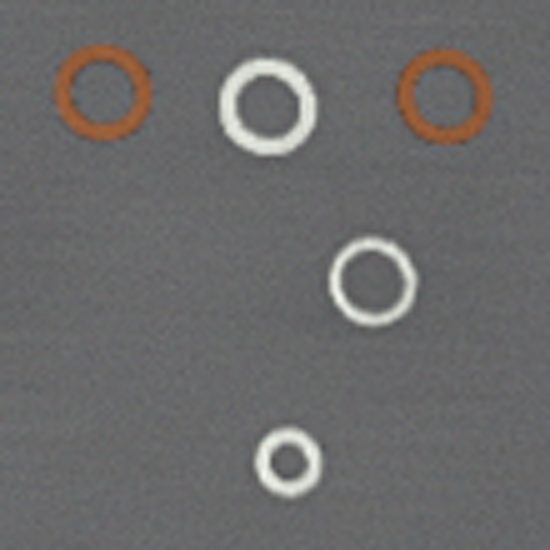

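View pics/c_rack_top.png

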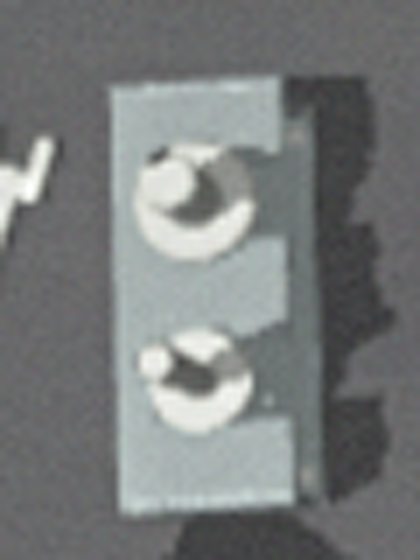

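View pics/c_pul_sc.png

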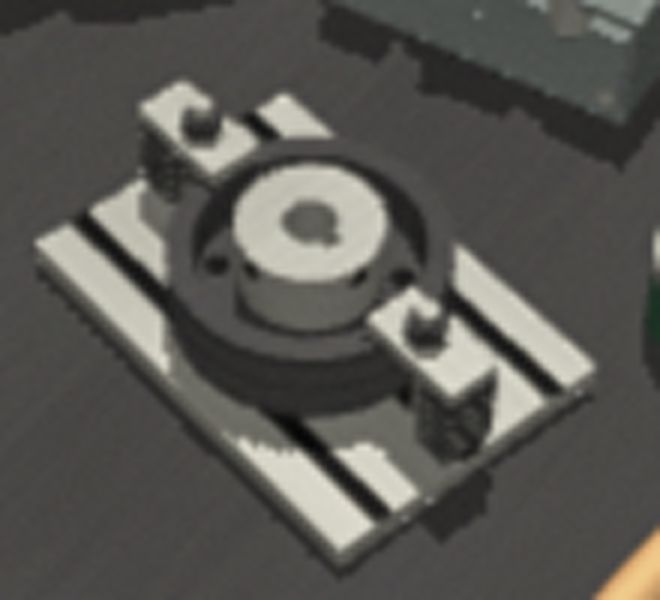

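View pics/c_rack_sc.png

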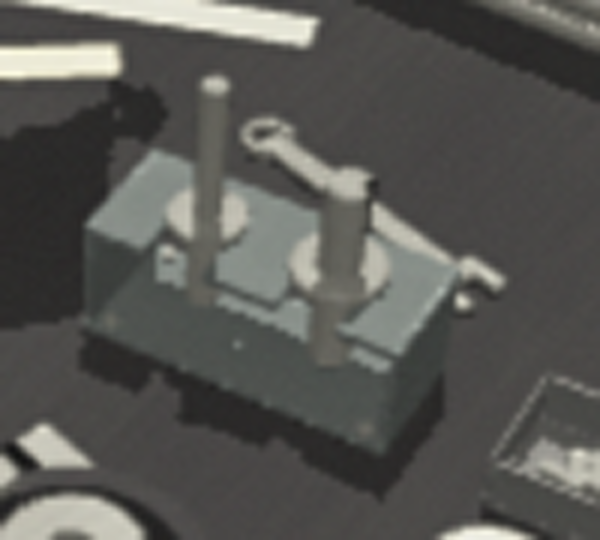

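View pics/c_rings_sc.png

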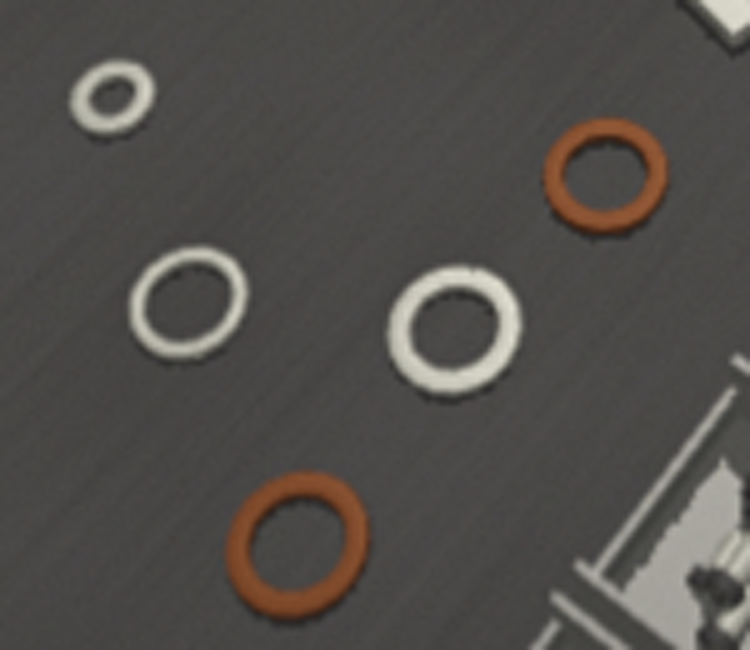

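The wide ring is the grey, thick one: scene (261,301), top (408,197). The narrow ring is the grey, thin one: scene (208,295), top (429,231). The small ring is at top (412,267), and the brown ones are decoys. The keyed shaft is the thicker one with the dark keyseat, at scene (358,135), top (231,212). The spindle is the thin one. Next I'll measure them.

```bash
cat > m.py <<'E'
from h import *
def circ(n,im,box,z,thr,r0=0,show=True):
    x0,y0,x1,y1=box; s=6
    g=cv2.resize(cv2.cvtColor(im,cv2.COLOR_BGR2GRAY)[y0:y1,x0:x1],None,fx=s,fy=s,interpolation=cv2.INTER_CUBIC)
    hsv=None
    m=(g>thr).astype(np.uint8)
    cs,_=cv2.findContours(m,cv2.RETR_CCOMP,cv2.CHAIN_APPROX_NONE)
    res=[]
    for c in cs:
        if cv2.contourArea(c)<300: continue
        uv=(c.reshape(-1,2)+0.5)/s-0.5+[x0,y0]
        P=plane(n,uv,z)[:,:2]
        (cx,cy),ax,a=cv2.fitEllipse((P*1e3).astype(np.float32))
        res.append((cx,cy,*ax))
    return np.round(res,1)
E
python3 - <<'E'
from m import *
t=cv2.imread("pics/top0.png");s=cv2.imread("pics/scene0.png")
for nm,bt,bs in(("wide",(396,185,421,210),(244,285,278,317)),("narrow",(417,219,442,243),(193,281,222,309)),("small",(402,257,422,277),(182,245,203,264))):
    for thr in(120,150): print(nm,thr,"top",circ("top",t,bt,.008,thr).tolist(),"sc",circ("scene",s,bs,.008,thr).tolist())
for thr in(150,): print("hub",circ("top",t,(297,201,326,229),.078,thr).tolist(),circ("scene",s,(296,176,326,199),.078,thr).tolist())
E
```

```text
wide 120 top [[651.1, -261.6, 67.7, 68.9], [651.0, -262.0, 40.5, 41.9]] sc [[651.6, -263.1, 65.5, 65.7], [651.4, -263.1, 43.0, 43.7]]
wide 150 top [[650.9, -261.6, 65.3, 66.3], [650.8, -261.8, 43.1, 44.2]] sc [[651.7, -263.1, 63.5, 63.8], [651.4, -263.2, 45.1, 45.6]]
narrow 120 top [[535.2, -330.2, 59.8, 60.8], [534.9, -329.8, 39.7, 41.2]] sc [[535.4, -331.3, 57.2, 57.8], [535.5, -331.4, 43.1, 43.6]]
narrow 150 top [[535.0, -330.1, 57.2, 58.3], [534.9, -330.0, 42.4, 43.7]] sc [[535.4, -331.2, 55.2, 55.5], [535.5, -331.3, 45.3, 45.7]]
small 120 top [[415.9, -272.5, 45.6, 46.6], [415.7, -272.3, 22.0, 22.8]] sc [[416.7, -273.7, 43.1, 43.9], [416.6, -273.7, 23.7, 25.0]]
small 150 top [[416.0, -272.4, 43.1, 43.7], [415.9, -272.4, 24.5, 25.1]] sc [[416.8, -273.6, 40.6, 41.2], [416.6, -273.7, 26.4, 27.6]]
hub [[567.1, 61.0, 72.7, 73.3], [568.4, 60.6, 25.1, 30.3]] [[567.9, 59.6, 70.6, 70.9], [568.6, 59.7, 26.5, 32.2]]
```

Run:
```python
from m import *
t=cv2.imread("pics/top0.png");s=cv2.imread("pics/scene0.png")
def inner(n,im,box,z,thr,c0):
    x0,y0,x1,y1=box;S=8
    g=cv2.resize(cv2.cvtColor(im,cv2.COLOR_BGR2GRAY)[y0:y1,x0:x1],None,fx=S,fy=S,interpolation=cv2.INTER_CUBIC)
    cs,h=cv2.findContours((g>thr).astype(np.uint8),cv2.RETR_CCOMP,cv2.CHAIN_APPROX_NONE)
    for c,hh in zip(cs,h[0]):
        if hh[3]<0 or cv2.contourArea(c)<300: continue
        P=plane(n,(c.reshape(-1,2)+.5)/S-.5+[x0,y0],z)[:,:2]*1e3-c0
        m=np.zeros(g.shape,np.uint8);cv2.drawContours(m,[c],-1,1,-1)
        r=np.hypot(*P.T);a=np.degrees(np.arctan2(P[:,1],P[:,0]))
        bins=np.round([r[np.abs((a-b+180)%360-180)<7.5].max() if (np.abs((a-b+180)%360-180)<7.5).any() else 0 for b in range(-180,180,15)],1)
        k=r>15.3
        print(n,thr,"key ang",np.degrees(np.arctan2(P[k,1].mean(),P[k,0].mean())),"len",r.max());print(bins)
for thr in(120,150):
    inner("top",t,(297,201,326,229),.078,thr,np.array([567.1,61.0]))
    inner("scene",s,(296,176,326,199),.078,thr,np.array([567.9,59.6]))
# plate edges (long side = x)
# shaft: journal top and keyseat
crop(t,222,200,247,225,20,"pics/c_sh_top.png");crop(s,335,115,375,160,12,"pics/c_sh_sc.png")
for z in(.083,.138):
    print(z, plane("top",[[224+4.5,200+11]],z))
```

```text
top 120 key ang -12.931826542642247 len 16.89864307346587
[11.8 13.  12.9 12.4 11.8 11.8 11.9 11.7 11.2 12.3 15.7 16.9 16.7 13.
 12.2 11.5 11.5 11.8 11.9 12.  11.7 11.8 11.9 11.6]
scene 120 key ang -12.072636613190932 len 17.240376508244466
[12.8 13.3 13.3 13.1 12.6 11.8 11.9 12.1 12.2 11.6 16.1 17.2 17.  12.9
 12.2 12.4 12.6 12.7 12.7 12.6 12.4 12.7 13.1 12.8]
top 150 key ang -12.68608194466484 len 18.44222003407613
[13.  14.2 14.2 13.3 13.2 13.  13.1 13.1 12.5 13.7 17.3 18.4 18.3 14.2
 13.1 12.7 12.7 13.  13.1 13.2 12.6 12.9 12.8 12.7]
scene 150 key ang -12.921784313004824 len 18.779941982679667
[14.3 14.7 14.7 14.5 13.9 13.2 13.2 13.8 13.7 13.4 17.9 18.8 18.7 15.4
 13.4 13.7 13.8 14.2 14.2 14.3 14.4 14.7 15.1 14.4]
0.083 [[0.57030589 0.31532347 0.083     ]]
0.138 [[0.56165748 0.30234894 0.138     ]]
```

View pics/c_sh_top.png

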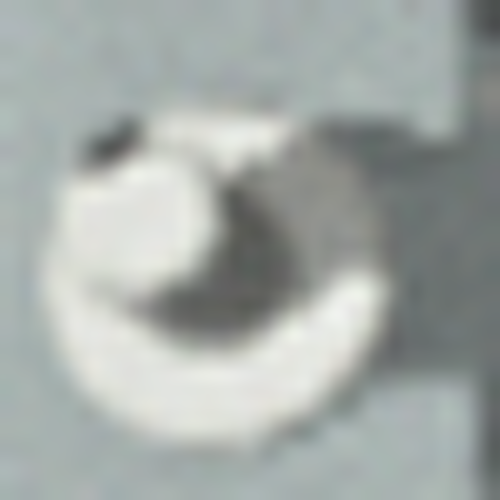

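View pics/c_sh_sc.png

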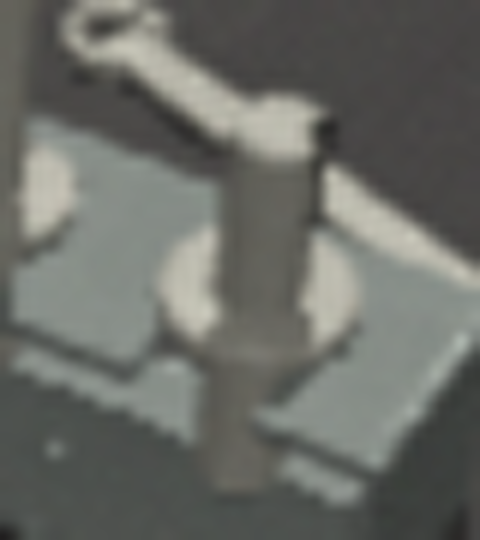

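Bore (0.5675, 0.0603) with keyway at about -12.7°, wide ring (0.6513, -0.2624), narrow ring (0.5352, -0.3307). Both views agree to about 1 mm. Moving to the wide ring.

{"fn": "play_rows", "kwargs": {"travel": [[2, -3.6, 0], [2, -3.6, 0], [2, -3.6, 0], [2, -3.6, 0], [2, -3.6, 0], [2, -3.6, 0], [2, -3.6, 0], [2, -3.6, 0], [2, -3.6, 0], [2, -3.6, 0], [2, -3.6, 0], [2, -3.6, 0]], "rotation": [[0, 0, 0.0245], [0, 0, 0.0245], [0, 0, 0.0245], [0, 0, 0.0245], [0, 0, 0.0245], [0, 0, 0.0245], [0, 0, 0.0245], [0, 0, 0.0245], [0, 0, 0.0245], [0, 0, 0.0245], [0, 0, 0], [0, 0, 0]], "claw": [7.6, 7.6, 7.6, 7.6, 7.6, 7.6, 7.6, 7.6, 7.6, 7.6, 7.6, 7.6], "squeeze": 40}}

```text
time_s: 1.1
position: [0.4821, 0.053, 0.2275]
tool_rot: [[-0.006, 0.194, 0.981], [-0.003, 0.981, -0.194], [-1.0, -0.004, -0.006]]
ft_force: [1.3, 1.2, -0.6]
grip_width: 0.0759
```

{"fn": "play_rows", "kwargs": {"travel": [[1.8, -3.4, 0], [1.8, -3.4, 0], [1.8, -3.4, -1], [1.8, -3.4, -2], [1.8, -3.4, -2], [1.8, -3.4, -2], [1.8, -3.4, -2], [1.8, -3.4, -2], [1.5, -2.8, -2], [0.7, -1.0, -2], [0, 0, 0]], "rotation": [[0, 0, 0], [0, 0, 0], [0, 0, 0], [0, 0, 0], [0, 0, 0], [0, 0, 0], [0, 0, 0], [0, 0, 0], [0, 0, 0], [0, 0, 0], [0, 0, 0]], "claw": [7.6, 7.6, 7.6, 7.6, 7.6, 7.6, 7.6, 7.6, 7.6, 7.6, 7.6]}}

```text
time_s: 2.02
position: [0.6454, -0.2662, 0.0743]
tool_rot: [[-0.008, 0.202, 0.979], [-0.001, 0.979, -0.202], [-1.0, -0.002, -0.008]]
ft_force: [-0.7, 0.6, -1.2]
grip_width: 0.0757
```

Run:
```python
from m import *
t=cv2.imread("pics/top0.png");s=cv2.imread("pics/scene0.png")
def pt(x,y,x0,y0,S): return [(x+.5)/S-.5+x0,(y+.5)/S-.5+y0]
a=plane("top",[pt(138,222,222,200,20),pt(112,140,222,200,20)],.138)[:,:2]*1e3
b=plane("scene",[pt(275,125,335,115,12),pt(322,130,335,115,12)],.138)[:,:2]*1e3
print(a,b)
for P in(a,b): d=P[1]-P[0];print(np.hypot(*d),np.degrees(np.arctan2(d[1],d[0])))
# rack edges (top face z=.075) from top crop at scale 7
R=plane("top",[pt(x,y,205,185,7) for x,y in((112,87),(280,78),(120,515),(296,503))],.075)*1e3
print(R)
# collar outline: left/right in both views  at z=.083
for z in (.083,):
    print(plane("top",[pt(215,275,222,200,20)],z)*1e3, plane("scene",[pt(262,275,335,115,12)],z)*1e3)
```

```text
[[562.77196654 302.65103876]
 [574.9406109  307.3911342 ]] [[563.89452512 301.55039744]
 [574.52964003 307.13031744]]
13.059265303017726 21.28258351123845
12.01004480758704 27.684624317685845
[[615.31066764 345.41796692  75.        ]
 [621.64925718 270.04318847  75.        ]
 [425.16441683 328.01022556  75.        ]
 [432.8087345  251.27721777  75.        ]]
[[563.53442643 303.09022938  83.        ]] [[562.93551289 306.3296971   83.        ]]
```

{"fn": "play_rows", "kwargs": {"travel": [[0.3, 0.2, -1.5], [0.3, 0.2, -1.5], [0, 0, -1.5], [0, 0, -1], [0, 0, -0.6], [0, 0, 0]], "rotation": [[0, -0.004, 0], [0, -0.004, 0], [0, 0, 0], [0, 0, 0], [0, 0, 0], [0, 0, 0]], "claw": [7.6, 7.6, 7.6, 7.6, 7.6, 7.6]}}

```text
time_s: 2.52
position: [0.6507, -0.2599, 0.0127]
tool_rot: [[-0.001, 0.202, 0.979], [0.0, 0.979, -0.202], [-1.0, 0.0, -0.001]]
ft_force: [-0.4, -0.4, -0.6]
grip_width: 0.0766
```

{"fn": "play_rows", "kwargs": {"travel": [[0.06, -0.25, -0.6], [0, 0, -0.6], [0, 0, -0.2], [0, 0, 0]], "rotation": [[0, 0, 0], [0, 0, 0], [0, 0, 0], [0, 0, 0]], "claw": [7.3, 7.3, 7.3, 7.3]}}

```text
time_s: 2.85
position: [0.6523, -0.2625, 0.0006]
tool_rot: [[0.002, 0.201, 0.979], [-0.002, 0.979, -0.201], [-1.0, -0.001, 0.003]]
ft_force: [0.3, 0.4, 0.4]
grip_width: 0.073
```

Run:
```python
from m import *
s=env.get_image("scene")[:,:,::-1].copy();cv2.imwrite("pics/s1.png",s)
crop(s,200,230,320,340,6,"pics/s1c.png")
print(env.observe()["position"],env.observe()["ft_force"])
```

```text
[ 0.65229846 -0.26256308  0.00077564] [0.05466997 0.45188765 0.09047188]
```

View pics/s1c.png

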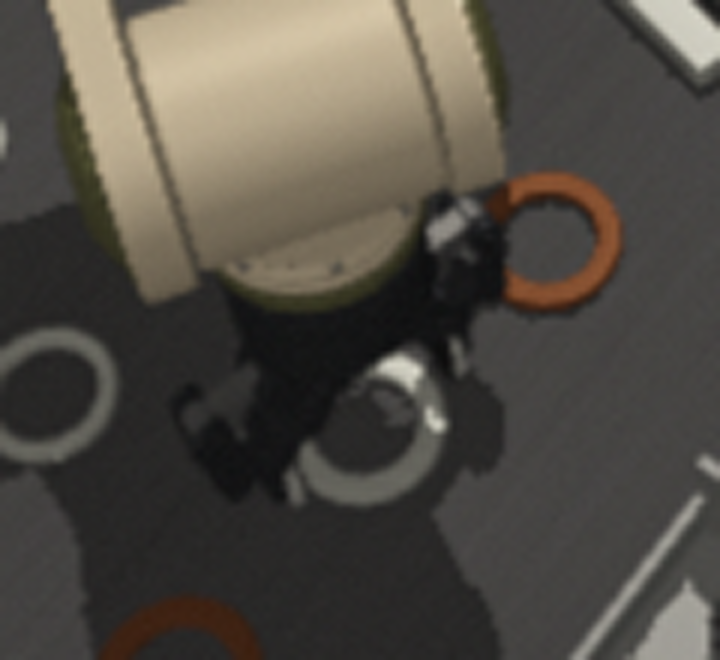

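{"fn": "play_rows", "kwargs": {"travel": [[-0.05, 0, -0.2], [0, 0, -0.2]], "rotation": [[0, 0, 0], [0, 0, 0]], "claw": [7.3, 7.3]}}

```text
time_s: 3.07
position: [0.6522, -0.2629, -0.0023]
tool_rot: [[0.004, 0.202, 0.979], [-0.003, 0.979, -0.202], [-1.0, -0.002, 0.004]]
ft_force: [0.7, 0.4, 0.4]
grip_width: 0.0732
```

{"fn": "play_rows", "kwargs": {"travel": [[-0.05, 0.03, -0.2], [0, 0, -0.15]], "rotation": [[0, 0.003, 0], [0, 0, 0]], "claw": [7.3, 7.3]}}

```text
time_s: 3.23
position: [0.6517, -0.2626, -0.0059]
tool_rot: [[0.001, 0.202, 0.979], [-0.003, 0.979, -0.202], [-1.0, -0.003, 0.002]]
ft_force: [0.2, -0.3, 0.4]
grip_width: 0.073
```

{"fn": "play_rows", "kwargs": {"travel": [[-0.02, 0, 0], [0, 0, 0], [0, 0, 0], [0, 0, 0], [0, 0, 0]], "rotation": [[0, 0, 0], [0, 0, 0], [0, 0, 0], [0, 0, 0], [0, 0, 0]], "claw": [6.2, 6.2, 6.2, 6.2, 6.2], "squeeze": 40}}

```text
time_s: 3.65
position: [0.6518, -0.2623, -0.0055]
tool_rot: [[0.002, 0.202, 0.979], [-0.003, 0.979, -0.202], [-1.0, -0.002, 0.002]]
ft_force: [-0.1, -0.0, 1.1]
grip_width: 0.063
```

{"fn": "play_rows", "kwargs": {"travel": [[0, 0, 0], [0, 0, 0]], "rotation": [[0, 0, 0], [0, 0, 0]], "claw": [6.2, 6.2]}}

```text
time_s: 3.82
position: [0.6518, -0.2623, -0.0055]
tool_rot: [[0.002, 0.202, 0.979], [-0.003, 0.979, -0.202], [-1.0, -0.002, 0.002]]
ft_force: [0.3, 0.4, 0.5]
grip_width: 0.0627
```

Run:
```python
from m import *
s=env.get_image("scene")[:,:,::-1].copy()
crop(s,220,260,300,330,9,"pics/s2c.png")
```

```text
(no output)
```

View pics/s2c.png

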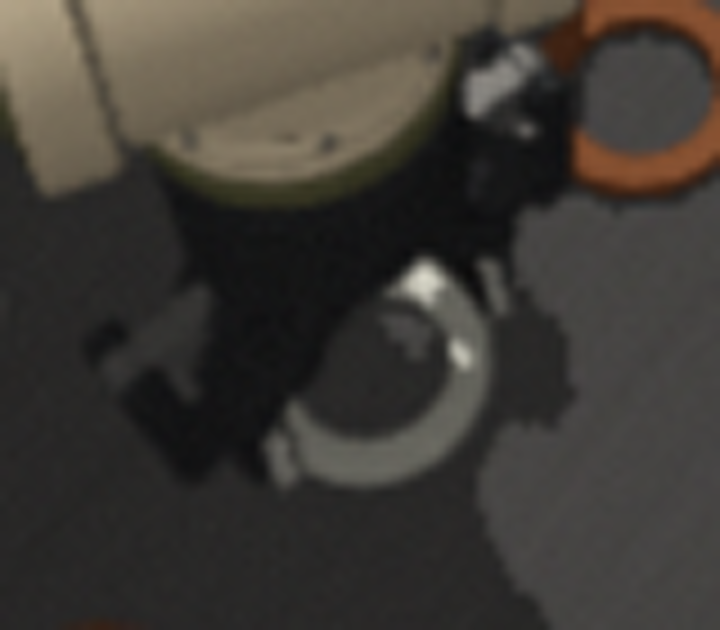

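{"fn": "play_rows", "kwargs": {"travel": [[0, 0, 0], [0, 0, 0]], "rotation": [[0, 0, 0], [0, 0, 0]], "claw": [5.8, 5.8]}}

```text
time_s: 4.03
position: [0.6518, -0.2623, -0.0055]
tool_rot: [[0.002, 0.202, 0.979], [-0.003, 0.979, -0.202], [-1.0, -0.002, 0.002]]
ft_force: [-1.1, 0.2, -0.0]
grip_width: 0.0629
```

It's stopped at 62.8 mm although commanded tighter, so it is gripping. Lifting.

{"fn": "play_rows", "kwargs": {"travel": [[0, 0, 0.4], [0, 0, 0.8], [0, 0, 1.5], [0, 0, 2], [0, 0, 2], [0, 0, 0]], "rotation": [[0, 0, 0], [0, 0, 0], [0, 0, 0], [0, 0, 0], [0, 0, 0], [0, 0, 0]], "claw": [5.6, 5.6, 5.6, 5.6, 5.6, 5.6]}}

```text
time_s: 4.53
position: [0.6504, -0.2618, 0.0641]
tool_rot: [[-0.002, 0.202, 0.979], [-0.001, 0.979, -0.202], [-1.0, -0.001, -0.002]]
ft_force: [0.0, -0.2, -0.3]
grip_width: 0.0634
```

Run:
```python
from m import *
s=env.get_image("scene")[:,:,::-1].copy()
crop(s,220,230,310,310,8,"pics/s3c.png")
```

```text
(no output)
```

View pics/s3c.png

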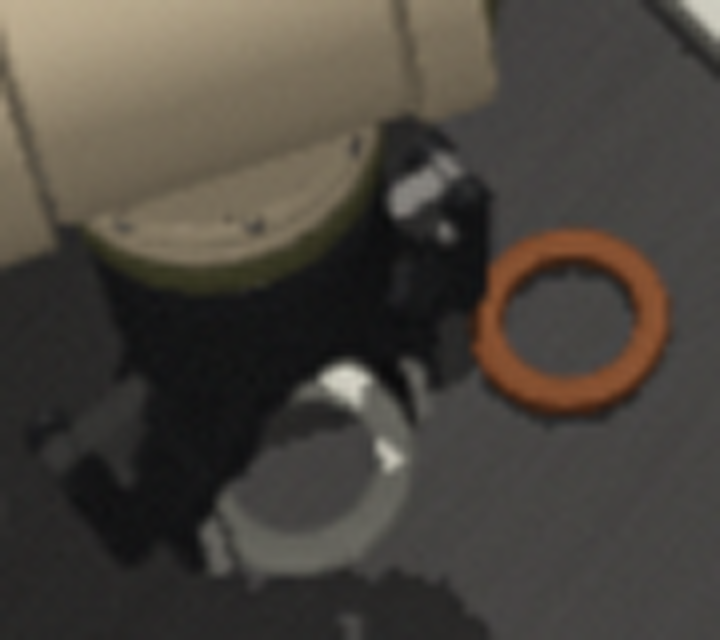

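{"fn": "play_rows", "kwargs": {"travel": [[-0.4, 1.6, 2], [-0.8, 3.2, 2.5], [-0.8, 3.2, 2], [-0.8, 3.2, 0.5], [-0.8, 3.2, 0], [-0.8, 3.2, 0], [-0.8, 3.2, 0], [-0.8, 3.2, 0], [-0.8, 3.2, 0], [-0.8, 3.2, 0], [-0.5, 2, 0], [0, 0, 0]], "rotation": [[0, 0, 0], [0, 0, 0], [0, 0, 0], [0, 0, 0], [0, 0, 0], [0, 0, 0], [0, 0, 0], [0, 0, 0], [0, 0, 0], [0, 0, 0], [0, 0, 0], [0, 0, 0]], "claw": [5.6, 5.6, 5.6, 5.6, 5.6, 5.6, 5.6, 5.6, 5.6, 5.6, 5.6, 5.6]}}

```text
time_s: 5.58
position: [0.5557, 0.0754, 0.1193]
tool_rot: [[-0.024, 0.207, 0.978], [0.007, 0.978, -0.207], [-1.0, 0.002, -0.025]]
ft_force: [-0.9, 0.1, -1.3]
grip_width: 0.0627
```

{"fn": "play_rows", "kwargs": {"travel": [[0.6, -0.75, -0.5], [0.5, -0.6, -0.5], [0.1, -0.1, 0], [0, 0, 0]], "rotation": [[-0.003, -0.012, 0], [-0.004, -0.012, 0], [0, 0, 0], [0, 0, 0]], "claw": [5.6, 5.6, 5.6, 5.6]}}

```text
time_s: 5.92
position: [0.5682, 0.0582, 0.1055]
tool_rot: [[-0.001, 0.207, 0.978], [-0.002, 0.978, -0.207], [-1.0, -0.002, -0.001]]
ft_force: [0.1, 0.4, -1.6]
grip_width: 0.0633
```

{"fn": "play_rows", "kwargs": {"travel": [[0, 0.2, -0.8], [0, 0, -1], [0, 0, -0.5], [0, 0, 0]], "rotation": [[0, 0, 0], [0, 0, 0], [0, 0, 0], [0, 0, 0]], "claw": [5.6, 5.6, 5.6, 5.6]}}

```text
time_s: 6.25
position: [0.5687, 0.0575, 0.0791]
tool_rot: [[-0.002, 0.211, 0.977], [-0.002, 0.977, -0.211], [-1.0, -0.002, -0.002]]
ft_force: [-0.5, 0.2, -1.4]
grip_width: 0.0629
```

Run:
```python
from m import *
s=env.get_image("scene")[:,:,::-1].copy();t=env.get_image("top")[:,:,::-1].copy()
crop(s,270,150,350,220,9,"pics/s4c.png");crop(t,280,180,340,240,9,"pics/t4c.png")
print(env.observe()["position"],env.observe()["ft_force"])
```

```text
[0.56905732 0.05757362 0.08017802] [ 0.22224483  0.51818031 -0.65827617]
```

View pics/s4c.png

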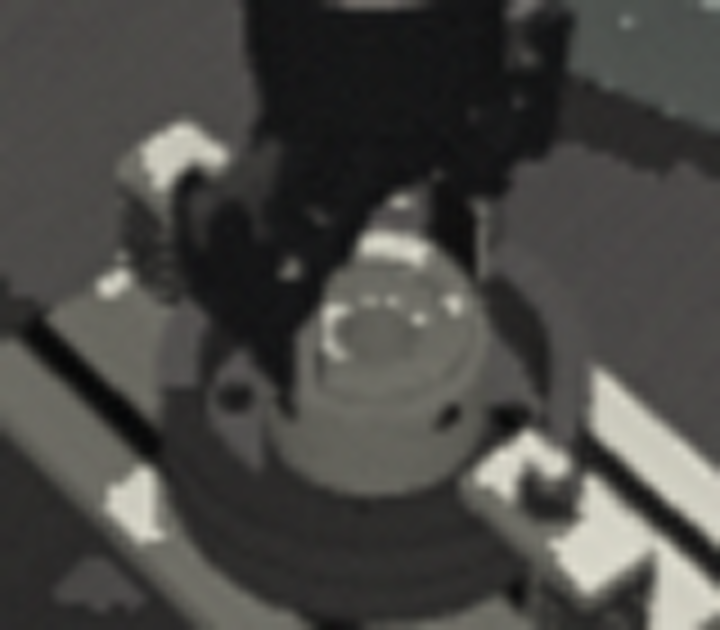

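View pics/t4c.png

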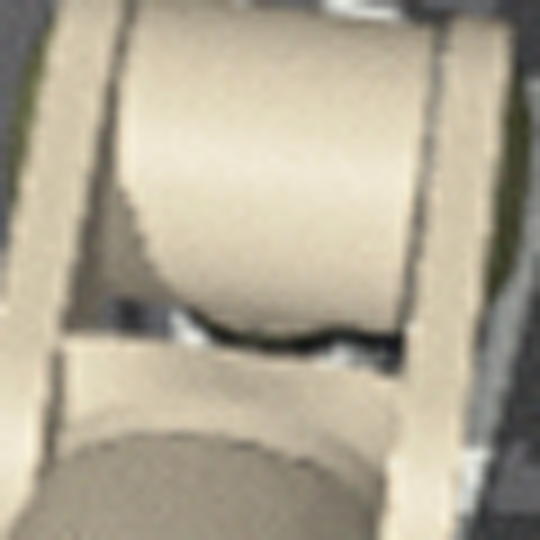

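{"fn": "play_rows", "kwargs": {"travel": [[-0.06, 0.25, 0], [-0.02, 0.1, 0], [0, 0, 0]], "rotation": [[0, 0, 0], [0, 0, 0], [0, 0, 0]], "claw": [5.6, 5.6, 5.6]}}

```text
time_s: 6.6
position: [0.5686, 0.0616, 0.0809]
tool_rot: [[0.0, 0.211, 0.978], [-0.002, 0.978, -0.211], [-1.0, -0.002, 0.001]]
ft_force: [-0.1, -0.3, -1.2]
grip_width: 0.063
```

{"fn": "play_rows", "kwargs": {"travel": [[-0.05, -0.1, -0.3], [0, 0, -0.3], [0, 0, -0.15]], "rotation": [[0, 0, 0], [0, 0, 0], [0, 0, 0]], "claw": [5.6, 5.6, 5.6]}}

```text
time_s: 6.85
position: [0.5684, 0.0608, 0.0738]
tool_rot: [[0.002, 0.21, 0.978], [-0.002, 0.978, -0.21], [-1.0, -0.001, 0.003]]
ft_force: [0.5, -0.7, -0.4]
grip_width: 0.063
```

{"fn": "play_rows", "kwargs": {"travel": [[-0.03, -0.02, -0.1], [0, 0, -0.1]], "rotation": [[0, 0, 0], [0, 0, 0]], "claw": [5.6, 5.6]}}

```text
time_s: 7.02
position: [0.5681, 0.0606, 0.0723]
tool_rot: [[0.003, 0.21, 0.978], [-0.002, 0.978, -0.21], [-1.0, -0.001, 0.003]]
ft_force: [-5.6, 0.7, 16.2]
grip_width: 0.0631
```

Contact at 16 N, centred. Releasing.

{"fn": "play_rows", "kwargs": {"travel": [[0, 0, 0.03], [0, 0, 0], [0, 0, 0], [0, 0, 0.5], [0, 0, 2], [0, 0, 3], [0, -3, 3], [0, -4, 2], [0, -4, 0], [0, -4, 0], [0, -4, 0], [0, -4, 0]], "rotation": [[0, 0, 0], [0, 0, 0], [0, 0, 0], [0, 0, 0], [0, 0, 0], [0, 0, 0], [0, 0, 0], [0, 0, 0], [0, 0, 0], [0, 0, 0], [0, 0, 0], [0, 0, 0]], "claw": [7.4, 7.4, 7.4, 7.4, 7.4, 7.4, 7.4, 7.4, 7.4, 7.4, 7.4, 7.4]}}

```text
time_s: 8.02
position: [0.5664, -0.1704, 0.1866]
tool_rot: [[0.006, 0.198, 0.98], [-0.004, 0.98, -0.198], [-1.0, -0.003, 0.007]]
ft_force: [0.9, -0.4, 0.6]
grip_width: 0.0741
```

Run:
```python
from m import *
s=env.get_image("scene")[:,:,::-1].copy();t=env.get_image("top")[:,:,::-1].copy()
cv2.imwrite("pics/s5.png",s);cv2.imwrite("pics/t5.png",t)
a=cv2.resize(s[160:220,280:345],None,fx=8,fy=8,interpolation=cv2.INTER_CUBIC)[:480,:400]
b=cv2.resize(t[190:240,285:335],None,fx=8,fy=8,interpolation=cv2.INTER_CUBIC)
o=np.zeros((480,800,3),np.uint8);o[:480,:400]=a;o[:400,400:]=b
cv2.imwrite("pics/p5.png",o)
```

```text
(no output)
```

View pics/p5.png

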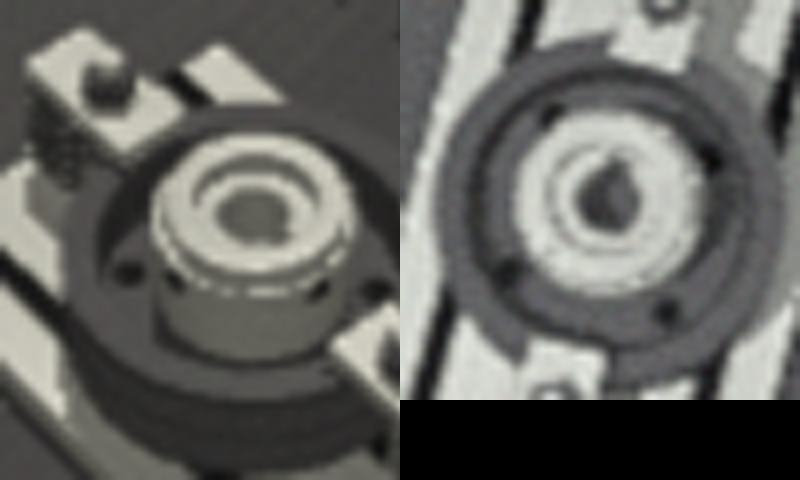

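The wide ring lies flat, with an even hub margin all round (scene crop centre ≈ (256,212)). Now the narrow ring.

{"fn": "play_rows", "kwargs": {"travel": [[-0.8, -3.5, -1], [-0.8, -3.5, -2], [-0.6, -3, -3], [-0.4, -2, -3], [-0.1, -0.6, -2.5], [0, 0, -1], [0, 0, 0]], "rotation": [[0, 0, 0], [0, 0, 0], [0, 0, 0], [0, 0, 0], [0, 0, 0], [0, 0, 0], [0, 0, 0]], "claw": [7.0, 7.0, 7.0, 7.0, 7.0, 7.0, 7.0]}}

```text
time_s: 8.7
position: [0.5389, -0.3044, 0.0609]
tool_rot: [[0.014, 0.205, 0.979], [-0.009, 0.979, -0.204], [-1.0, -0.006, 0.015]]
ft_force: [-0.8, -0.2, -0.9]
grip_width: 0.07
```

{"fn": "play_rows", "kwargs": {"travel": [[-0.2, -1.3, -1], [-0.15, -1.1, -1.5], [0, -0.2, -1.3], [0, 0, -0.5], [0, 0, 0]], "rotation": [[0.005, 0.007, 0], [0.004, 0.007, 0], [0, 0, 0], [0, 0, 0], [0, 0, 0]], "claw": [6.6, 6.6, 6.6, 6.6, 6.6]}}

```text
time_s: 9.12
position: [0.5385, -0.3309, 0.0205]
tool_rot: [[0.005, 0.2, 0.98], [-0.004, 0.98, -0.2], [-1.0, -0.003, 0.005]]
ft_force: [-0.6, 0.4, -0.8]
grip_width: 0.0664
```

{"fn": "play_rows", "kwargs": {"travel": [[-0.25, 0, -0.6], [-0.15, 0, -0.8], [0, 0, -0.5], [0, 0, -0.1], [0, 0, 0]], "rotation": [[0.004, 0.005, 0], [0, 0, 0], [0, 0, 0], [0, 0, 0], [0, 0, 0]], "claw": [6.6, 6.6, 6.6, 6.6, 6.6]}}

```text
time_s: 9.53
position: [0.5354, -0.3295, 0.0008]
tool_rot: [[0.001, 0.198, 0.98], [-0.001, 0.98, -0.198], [-1.0, -0.001, 0.002]]
ft_force: [-0.1, -0.1, 0.5]
grip_width: 0.0662
```

{"fn": "play_rows", "kwargs": {"travel": [[0, -0.12, -0.25], [0, 0, -0.25], [0, 0, -0.05]], "rotation": [[0, 0, 0], [0, 0, 0], [0, 0, 0]], "claw": [6.6, 6.6, 6.6]}}

```text
time_s: 9.78
position: [0.5357, -0.3308, -0.0045]
tool_rot: [[0.002, 0.197, 0.98], [-0.002, 0.98, -0.197], [-1.0, -0.001, 0.003]]
ft_force: [0.3, 0.2, -0.7]
grip_width: 0.066
```

{"fn": "play_rows", "kwargs": {"travel": [[-0.03, 0, 0], [0, 0, 0], [0, 0, 0], [0, 0, 0], [0, 0, 0]], "rotation": [[0, 0, 0], [0, 0, 0], [0, 0, 0], [0, 0, 0], [0, 0, 0]], "claw": [4.8, 4.8, 4.8, 4.8, 4.8], "squeeze": 40}}

```text
time_s: 10.2
position: [0.5357, -0.331, -0.0037]
tool_rot: [[0.003, 0.197, 0.98], [-0.003, 0.98, -0.197], [-1.0, -0.002, 0.004]]
ft_force: [0.4, 0.1, -1.3]
grip_width: 0.0564
```

{"fn": "play_rows", "kwargs": {"travel": [[0, 0, 0], [0, 0, 0.3], [0, 0, 0.8], [0, 0, 1.5], [0, 0, 2], [0, 0, 2], [0, 0, 0]], "rotation": [[0, 0, 0], [0, 0, 0], [0, 0, 0], [0, 0, 0], [0, 0, 0], [0, 0, 0], [0, 0, 0]], "claw": [4.8, 4.8, 4.8, 4.8, 4.8, 4.8, 4.8]}}

```text
time_s: 10.78
position: [0.535, -0.3304, 0.0659]
tool_rot: [[0.001, 0.197, 0.98], [-0.001, 0.98, -0.197], [-1.0, -0.0, 0.001]]
ft_force: [0.3, -1.0, -0.0]
grip_width: 0.0563
```

Run:
```python
from m import *
s=env.get_image("scene")[:,:,::-1].copy();cv2.imwrite("pics/s6.png",s)
crop(s,160,220,250,320,6,"pics/s6c.png")
s=cv2.imread("pics/s5.png");t=cv2.imread("pics/t5.png")
print(circ("scene",s,(290,165,330,205),.086,150).tolist(),circ("top",t,(297,201,326,229),.086,150).tolist())
```

```text
[[635.3, 34.5, 14.1, 29.5], [568.2, 58.8, 62.3, 69.3], [572.4, 54.2, 26.7, 30.6], [566.9, 61.8, 39.3, 42.3], [509.7, 67.4, 22.9, 34.2], [524.5, 102.1, 19.4, 36.2], [478.3, 82.5, 13.2, 16.5]] [[565.4, 61.4, 69.2, 70.8], [567.2, 60.4, 26.0, 31.3]]
```

View pics/s6c.png

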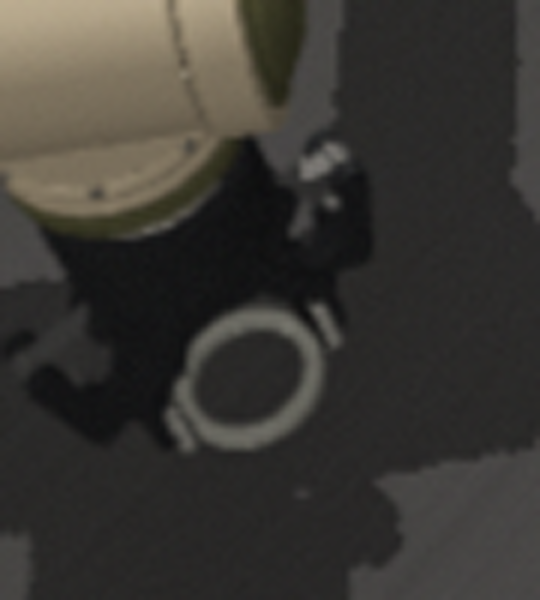

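{"fn": "play_rows", "kwargs": {"travel": [[0.1, 1.5, 2], [0.3, 3.3, 2.5], [0.3, 3.3, 2], [0.3, 3.3, 1], [0.3, 3.3, 0], [0.3, 3.3, 0], [0.3, 3.3, 0], [0.3, 3.3, 0], [0.3, 3.3, 0], [0.3, 3.3, 0], [0.3, 3, 0], [0.2, 1.6, 0]], "rotation": [[0, 0, 0], [0, 0, 0], [0, 0, 0], [0, 0, 0], [0, 0, 0], [0, 0, 0], [0, 0, 0], [0, 0, 0], [0, 0, 0], [0, 0, 0], [0, 0, 0], [0, 0, 0]], "claw": [4.8, 4.8, 4.8, 4.8, 4.8, 4.8, 4.8, 4.8, 4.8, 4.8, 4.8, 4.8]}}

```text
time_s: 11.83
position: [0.5612, 0.0413, 0.1322]
tool_rot: [[-0.012, 0.206, 0.978], [0.007, 0.978, -0.206], [-1.0, 0.004, -0.013]]
ft_force: [1.2, -1.3, -2.0]
grip_width: 0.0563
```

{"fn": "play_rows", "kwargs": {"travel": [[0.4, 1.0, -0.8], [0.25, 0.5, -0.8], [0, 0, -0.4], [0, 0, 0]], "rotation": [[-0.004, -0.006, 0], [-0.003, -0.006, 0], [0, 0, 0], [0, 0, 0]], "claw": [4.8, 4.8, 4.8, 4.8]}}

```text
time_s: 12.17
position: [0.5662, 0.0612, 0.1081]
tool_rot: [[-0.005, 0.201, 0.98], [0.0, 0.98, -0.201], [-1.0, -0.001, -0.005]]
ft_force: [-0.7, 0.1, -1.3]
grip_width: 0.0568
```

{"fn": "play_rows", "kwargs": {"travel": [[0.15, -0.05, -0.6], [0, 0, -0.8], [0, 0, -0.5], [0, 0, 0]], "rotation": [[0, -0.005, 0], [0, 0, 0], [0, 0, 0], [0, 0, 0]], "claw": [4.8, 4.8, 4.8, 4.8]}}

```text
time_s: 12.5
position: [0.5675, 0.0577, 0.0866]
tool_rot: [[-0.001, 0.204, 0.979], [-0.0, 0.979, -0.204], [-1.0, -0.0, -0.001]]
ft_force: [0.2, 0.2, -0.9]
grip_width: 0.0562
```

{"fn": "play_rows", "kwargs": {"travel": [[0.03, 0.25, 0], [0, 0, 0], [0, 0, 0]], "rotation": [[0, 0, 0], [0, 0, 0], [0, 0, 0]], "claw": [4.8, 4.8, 4.8]}}

```text
time_s: 12.75
position: [0.5679, 0.0593, 0.0864]
tool_rot: [[-0.001, 0.206, 0.979], [-0.0, 0.979, -0.206], [-1.0, -0.0, -0.001]]
ft_force: [0.4, 0.4, -0.9]
grip_width: 0.0564
```

{"fn": "play_rows", "kwargs": {"travel": [[0, 0.12, -0.2], [0, 0.03, -0.15], [0, 0, -0.1]], "rotation": [[0, 0, 0], [0, 0, 0], [0, 0, 0]], "claw": [4.8, 4.8, 4.8]}}

```text
time_s: 13.0
position: [0.5684, 0.0609, 0.0824]
tool_rot: [[0.001, 0.206, 0.979], [-0.0, 0.979, -0.206], [-1.0, -0.0, 0.001]]
ft_force: [0.2, 0.7, -1.1]
grip_width: 0.0561
```

{"fn": "play_rows", "kwargs": {"travel": [[-0.04, -0.06, -0.08], [0, 0, -0.08]], "rotation": [[0, 0, 0], [0, 0, 0]], "claw": [4.8, 4.8]}}

```text
time_s: 13.17
position: [0.5685, 0.0609, 0.0821]
tool_rot: [[0.003, 0.206, 0.979], [0.0, 0.979, -0.206], [-1.0, 0.001, 0.003]]
ft_force: [-4.5, -0.8, 10.6]
grip_width: 0.0562
```

{"fn": "play_rows", "kwargs": {"travel": [[0, 0, 0.02], [0, 0, 0], [0, 0, 0], [0, 0, 0.5], [0, 0, 2], [0, 0, 3], [0, 2, 3], [0, 4, 2], [0, 4, 0], [0, 4, 0], [0, 3, 0]], "rotation": [[0, 0, 0], [0, 0, 0], [0, 0, 0], [0, 0, 0], [0, 0, 0], [0, 0, 0], [0, 0, 0], [0, 0, 0], [0, 0, 0], [0, 0, 0], [0, 0, 0]], "claw": [6.6, 6.6, 6.6, 6.6, 6.6, 6.6, 6.6, 6.6, 6.6, 6.6, 6.6]}}

```text
time_s: 14.08
position: [0.568, 0.2297, 0.1949]
tool_rot: [[0.005, 0.216, 0.976], [0.001, 0.976, -0.216], [-1.0, 0.002, 0.005]]
ft_force: [-0.5, -0.1, -0.4]
grip_width: 0.066
```

Run:
```python
from m import *
s=env.get_image("scene")[:,:,::-1].copy();t=env.get_image("top")[:,:,::-1].copy()
cv2.imwrite("pics/s7.png",s);cv2.imwrite("pics/t7.png",t)
a=cv2.resize(s[160:220,280:330],None,fx=8,fy=8,interpolation=cv2.INTER_CUBIC)
b=cv2.resize(t[190:240,285:335],None,fx=8,fy=8,interpolation=cv2.INTER_CUBIC)
o=np.zeros((480,800,3),np.uint8);o[:480,:400]=a;o[:400,400:]=b
cv2.imwrite("pics/p7.png",o)
```

```text
(no output)
```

View pics/p7.png

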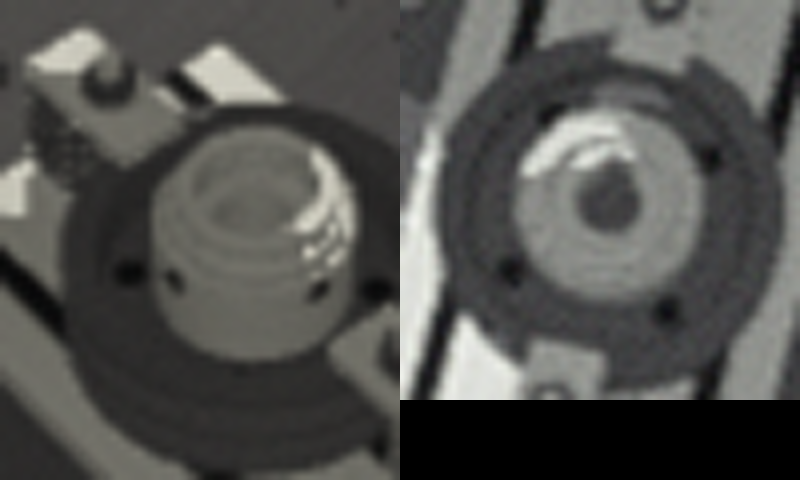

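View pics/s7.png

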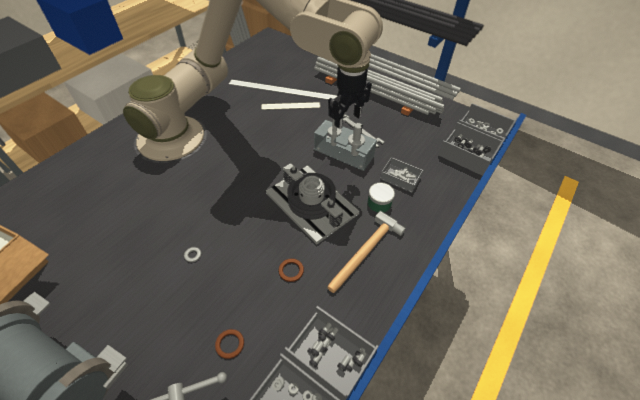

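Both rings are stacked flat and concentric (scene crop ≈ (252,200)), and nothing else moved. Now the shaft.

{"fn": "play_rows", "kwargs": {"travel": [[-0.2, 2.2, 0], [-0.2, 2, 0], [-0.1, 1.5, 0], [0, 0.4, -0.5], [0, 0, 0], [0, 0, 0]], "rotation": [[0, 0.005, 0], [0, 0, 0], [0, 0, 0], [0, 0, 0], [0, 0, 0], [0, 0, 0]], "claw": [6.6, 6.6, 6.6, 6.6, 6.6, 6.6]}}

```text
time_s: 14.68
position: [0.5625, 0.2928, 0.1889]
tool_rot: [[-0.002, 0.212, 0.977], [-0.001, 0.977, -0.212], [-1.0, -0.001, -0.002]]
ft_force: [0.2, -0.2, 0.0]
grip_width: 0.0664
```

{"fn": "play_rows", "kwargs": {"travel": [[0.05, 0.8, -1], [0, 0.1, -2], [0, 0, -2.5], [0, 0, -2], [0, 0, -1], [0, 0, 0]], "rotation": [[0, 0, 0], [0, 0, 0], [0, 0, 0], [0, 0, 0], [0, 0, 0], [0, 0, 0]], "claw": [6.0, 6.0, 6.0, 6.0, 6.0, 6.0]}}

```text
time_s: 15.18
position: [0.5641, 0.2984, 0.0983]
tool_rot: [[-0.001, 0.218, 0.976], [-0.001, 0.976, -0.218], [-1.0, -0.001, -0.0]]
ft_force: [-0.1, -0.2, -1.7]
grip_width: 0.0601
```

{"fn": "play_rows", "kwargs": {"travel": [[-0.08, 0.35, -0.3], [0, 0.05, -0.2], [0, 0, 0], [0, 0, 0]], "rotation": [[0, 0, 0], [0, 0, 0], [0, 0, 0], [0, 0, 0]], "claw": [4.5, 4.0, 4.0, 4.0]}}

```text
time_s: 15.52
position: [0.564, 0.302, 0.0933]
tool_rot: [[0.0, 0.22, 0.976], [-0.001, 0.976, -0.22], [-1.0, -0.001, 0.0]]
ft_force: [0.9, -0.5, 0.6]
grip_width: 0.0401
```

Run:
```python
from m import *
s=env.get_image("scene")[:,:,::-1].copy()
crop(s,310,90,390,170,7,"pics/s8c.png"); print(env.observe()["position"])
```

```text
[0.56412537 0.30197167 0.09347639]
```

View pics/s8c.png

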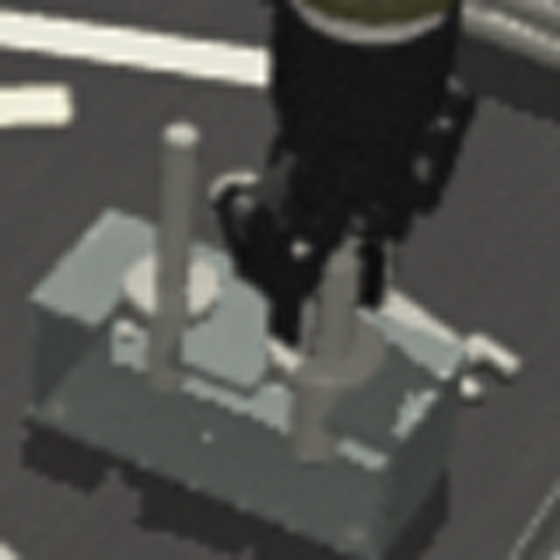

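Positioned well. Gripping at 120 N.

{"fn": "play_rows", "kwargs": {"travel": [[0, 0, 0], [0, 0, 0], [0, 0, 0], [0, 0, 0], [0, 0, 0]], "rotation": [[0, 0, 0], [0, 0, 0], [0, 0, 0], [0, 0, 0], [0, 0, 0]], "claw": [1.5, 1.5, 1.5, 1.5, 1.5], "squeeze": 120}}

```text
time_s: 15.98
position: [0.5644, 0.3021, 0.0946]
tool_rot: [[0.002, 0.22, 0.976], [-0.0, 0.976, -0.22], [-1.0, 0.0, 0.002]]
ft_force: [0.3, 0.7, -1.8]
grip_width: 0.0228
```

{"fn": "play_rows", "kwargs": {"travel": [[0, 0, 0.5], [0, 0, 1.2], [0, 0, 2], [0, 0, 2.2], [0, 0, 2.2], [0, 0, 2], [0, 0, 1], [0, 0, 0]], "rotation": [[0, 0, 0], [0, 0, 0], [0, 0, 0], [0, 0, 0], [0, 0, 0], [0, 0, 0], [0, 0, 0], [0, 0, 0]], "claw": [1.5, 1.5, 1.5, 1.5, 1.5, 1.5, 1.5, 1.5]}}

```text
time_s: 16.65
position: [0.5598, 0.3005, 0.2057]
tool_rot: [[-0.014, 0.22, 0.975], [-0.005, 0.975, -0.22], [-1.0, -0.008, -0.012]]
ft_force: [1.3, -0.1, -6.1]
grip_width: 0.0226
```

Run:
```python
from m import *
s=env.get_image("scene")[:,:,::-1].copy();t=env.get_image("top")[:,:,::-1].copy()
cv2.imwrite("pics/s9.png",s)
crop(s,310,70,390,160,6.5,"pics/s9c.png"); print(env.observe()["position"])
```

```text
[0.55920141 0.3003447  0.20321357]
```

View pics/s9c.png

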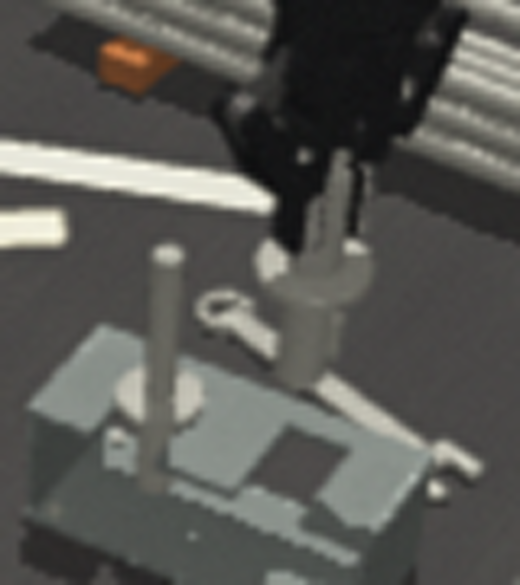

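{"fn": "play_rows", "kwargs": {"travel": [[0.1, -1.5, 0], [0.1, -3, 0], [0.1, -3, 0], [0.1, -3, 0], [0.1, -3, 0], [0.1, -3, 0], [0.1, -3, 0], [0.1, -2, 0], [0, -1, 0], [0, 0, 0]], "rotation": [[0.003, -0.007, -0.05], [0.002, -0.007, -0.06], [0, 0, -0.06], [0, 0, -0.06], [0, 0, -0.06], [0, 0, -0.06], [0, 0, -0.06], [0, 0, -0.06], [0, 0, 0], [0, 0, 0]], "claw": [1.5, 1.5, 1.5, 1.5, 1.5, 1.5, 1.5, 1.5, 1.5, 1.5]}}

```text
time_s: 17.58
position: [0.5591, 0.0664, 0.1871]
tool_rot: [[-0.03, 0.652, 0.758], [0.004, 0.758, -0.652], [-1.0, -0.017, -0.026]]
ft_force: [0.2, 0.2, -5.9]
grip_width: 0.0223
```

Run:
```python
from m import *
s=env.get_image("scene")[:,:,::-1].copy();t=env.get_image("top")[:,:,::-1].copy()
cv2.imwrite("pics/s10.png",s)
crop(s,275,110,355,210,6,"pics/s10c.png"); print(env.observe()["position"])
```

```text
[0.55911446 0.06852885 0.18729922]
```

View pics/s10c.png

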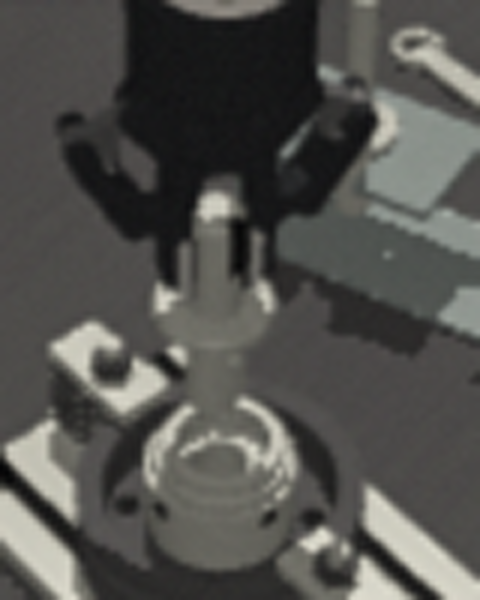

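{"fn": "play_rows", "kwargs": {"travel": [[0.4, -0.4, 0], [0.3, -0.3, 0.1], [0.1, -0.1, 0], [0, 0, 0]], "rotation": [[-0.002, -0.015, -0.05], [-0.002, -0.015, -0.05], [0, 0, 0], [0, 0, 0]], "claw": [1.5, 1.5, 1.5, 1.5]}}

```text
time_s: 18.02
position: [0.5665, 0.0655, 0.1868]
tool_rot: [[-0.002, 0.718, 0.696], [0.005, 0.696, -0.718], [-1.0, 0.002, -0.005]]
ft_force: [-0.2, 0.4, -5.7]
grip_width: 0.0228
```

{"fn": "play_rows", "kwargs": {"travel": [[0.15, -0.5, -0.1], [0, -0.15, 0], [0, 0, 0]], "rotation": [[0.005, -0.002, -0.03], [0, 0, -0.02], [0, 0, 0]], "claw": [1.5, 1.5, 1.5]}}

```text
time_s: 18.27
position: [0.5677, 0.0608, 0.1853]
tool_rot: [[-0.001, 0.751, 0.66], [0.011, 0.66, -0.751], [-1.0, 0.007, -0.009]]
ft_force: [0.1, -0.7, -6.2]
grip_width: 0.0224
```

Run:
```python
from m import *
s=env.get_image("scene")[:,:,::-1].copy()
cv2.imwrite("pics/s11.png",s)
o=env.observe();p=o["position"];print(p,o["tool_rot"][:,0],np.degrees(np.arctan2(o["tool_rot"][1,1],o["tool_rot"][0,1])))
# draw expected bore axis line and shaft at keypoints
im=cv2.resize(s[120:210,275:355],None,fx=6.5,fy=6.5,interpolation=cv2.INTER_CUBIC)
b=np.array([.5679,.0596])  # scene-camera hub estimate
P=proj("scene",[[b[0],b[1],z] for z in(.078,.094,.107,.167,.21)])
q=((P-[275,120]+.5)*6.5-.5)
cv2.polylines(im,[np.round(q).astype(int)],False,(0,0,255),1)
for x in q: cv2.circle(im,tuple(np.round(x).astype(int)),3,(0,255,0),1)
cv2.imwrite("pics/s11c.png",im)
```

```text
[0.567663   0.06074603 0.18523563] [-8.20892076e-04  1.08670890e-02 -9.99940614e-01] 41.36148858588019
```

View pics/s11c.png

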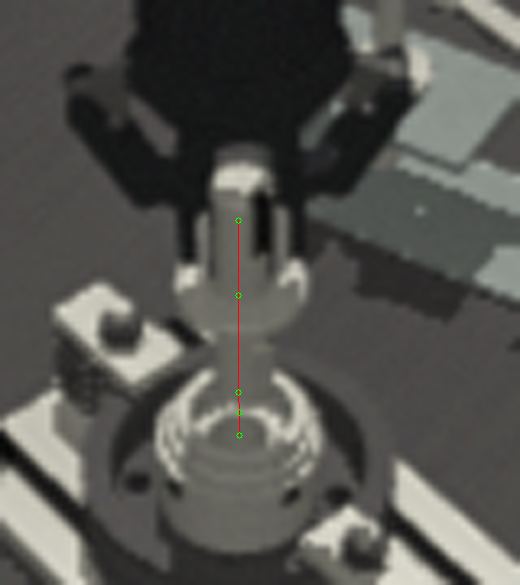

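{"fn": "play_rows", "kwargs": {"travel": [[0.03, -0.13, -0.3], [0, 0, -0.5], [0, 0, -0.5], [0, 0, 0]], "rotation": [[-0.011, -0.001, 0], [0, 0, 0], [0, 0, 0], [0, 0, 0]], "claw": [1.5, 1.5, 1.5, 1.5]}}

```text
time_s: 18.65
position: [0.5678, 0.0595, 0.1709]
tool_rot: [[0.0, 0.75, 0.662], [-0.001, 0.662, -0.75], [-1.0, -0.001, 0.001]]
ft_force: [-0.5, -0.1, -7.3]
grip_width: 0.0221
```

```bash
cat > st.py <<'E'
from m import *
o=env.observe();R=o["tool_rot"];print(o["time_s"],np.round(o["position"]*1e3,1),"tilt",np.round(R[:2,0],4),"yaw",round(np.degrees(np.arctan2(R[1,1],R[0,1])),1),"F",np.round(o["ft_force"],1),"T",np.round(o["wrist_torque"],2))
E
python3 st.py
python3 - <<'E'
from m import *
s=env.get_image("scene")[:,:,::-1].copy()
im=cv2.resize(s[130:205,280:345],None,fx=8,fy=8,interpolation=cv2.INTER_CUBIC)
P=proj("scene",[[.5679,.0596,z] for z in(.078,.094,.15,.19)])
q=((P-[280,130]+.5)*8-.5)
cv2.polylines(im,[np.round(q).astype(int)],False,(0,0,255),1)
cv2.imwrite("pics/s12c.png",im)
E
```

```text
18.65 [567.8  59.5 170.9] tilt [ 0.     -0.0012] yaw 41.4 F [-0.5 -0.1 -7.3] T [-0.04  0.02  0.06]
```

View pics/s12c.png

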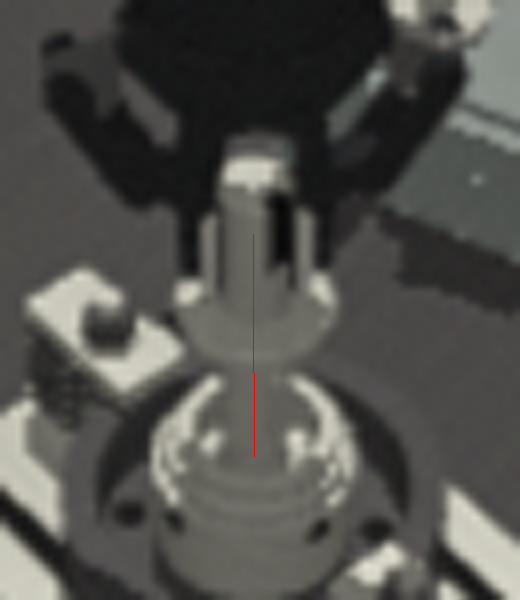

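{"fn": "play_rows", "kwargs": {"travel": [[0, 0, -0.4], [0, 0, -0.4], [0, 0, -0.3], [0, 0, -0.2]], "rotation": [[0, 0, 0], [0, 0, 0], [0, 0, 0], [0, 0, 0]], "claw": [1.5, 1.5, 1.5, 1.5]}}

```text
time_s: 19.03
position: [0.5682, 0.0595, 0.1574]
tool_rot: [[0.001, 0.75, 0.662], [-0.001, 0.662, -0.75], [-1.0, 0.0, 0.002]]
ft_force: [-0.1, 0.9, -6.0]
grip_width: 0.0229
```

```bash
python3 st.py
```

```text
19.0333 [568.2  59.5 157.4] tilt [ 0.0013 -0.0012] yaw 41.4 F [-0.1  0.9 -6. ] T [-0.03  0.02 -0.02]
```

{"fn": "play_rows", "kwargs": {"travel": [[0, 0, -0.15], [0, 0, -0.15], [0, 0, -0.15]], "rotation": [[0.001, 0.001, 0], [0, 0, 0], [0, 0, 0]], "claw": [1.5, 1.5, 1.5]}}

```text
time_s: 19.28
position: [0.5682, 0.0595, 0.1522]
tool_rot: [[-0.0, 0.75, 0.662], [-0.0, 0.662, -0.75], [-1.0, -0.0, -0.0]]
ft_force: [-0.7, -1.4, -4.3]
grip_width: 0.0227
```

```bash
python3 st.py
```

```text
19.2833 [568.2  59.5 152.2] tilt [-0.0001 -0.0001] yaw 41.4 F [-0.7 -1.4 -4.3] T [-0.02 -0.02 -0.05]
```

{"fn": "play_rows", "kwargs": {"travel": [[0, 0, -0.2], [0, 0, -0.2], [0, 0, -0.2], [0, 0, -0.15]], "rotation": [[0, 0, 0], [0, 0, 0], [0, 0, 0], [0, 0, 0]], "claw": [1.5, 1.5, 1.5, 1.5]}}

```text
time_s: 19.62
position: [0.5683, 0.0594, 0.1441]
tool_rot: [[0.0, 0.75, 0.662], [-0.0, 0.662, -0.75], [-1.0, 0.0, 0.0]]
ft_force: [0.7, -0.3, -6.4]
grip_width: 0.0224
```

```bash
python3 st.py
```

```text
19.6167 [568.3  59.4 144.1] tilt [ 0.0005 -0.0001] yaw 41.4 F [ 0.7 -0.3 -6.4] T [-0.02  0.01 -0.01]
```

{"fn": "play_rows", "kwargs": {"travel": [[0, 0, -0.15], [0, 0, -0.15], [0, 0, -0.15]], "rotation": [[0, 0, 0], [0, 0, 0], [0, 0, 0]], "claw": [1.5, 1.5, 1.5]}}

```text
time_s: 19.87
position: [0.5684, 0.0594, 0.1392]
tool_rot: [[0.001, 0.75, 0.662], [-0.0, 0.662, -0.75], [-1.0, 0.0, 0.0]]
ft_force: [0.0, 0.3, -6.1]
grip_width: 0.0226
```

```bash
python3 st.py
```

```text
19.8667 [568.4  59.4 139.2] tilt [ 0.0006 -0.0001] yaw 41.4 F [ 0.   0.3 -6.1] T [-0.01  0.02 -0.  ]
```

{"fn": "play_rows", "kwargs": {"travel": [[0, 0, -0.3], [0, 0, -0.3], [0, 0, -0.3], [0, 0, -0.2]], "rotation": [[0, 0, 0], [0, 0, 0], [0, 0, 0], [0, 0, 0]], "claw": [1.5, 1.5, 1.5, 1.5]}}

```text
time_s: 20.2
position: [0.5683, 0.0594, 0.1271]
tool_rot: [[0.001, 0.75, 0.662], [-0.0, 0.662, -0.75], [-1.0, 0.0, 0.0]]
ft_force: [0.1, 0.2, -6.3]
grip_width: 0.0223
```

```bash
python3 st.py
```

```text
20.2 [568.3  59.4 127.1] tilt [ 0.0005 -0.0002] yaw 41.4 F [ 0.1  0.2 -6.3] T [-0.02  0.   -0.03]
```

{"fn": "play_rows", "kwargs": {"travel": [[0, 0, -0.3], [0, 0, -0.3], [0, 0, -0.3], [0, 0, -0.1]], "rotation": [[0, 0, 0], [0, 0, 0], [0, 0, 0], [0, 0, 0]], "claw": [1.5, 1.5, 1.5, 1.5]}}

```text
time_s: 20.53
position: [0.5682, 0.0595, 0.1156]
tool_rot: [[-0.0, 0.75, 0.662], [-0.0, 0.662, -0.75], [-1.0, -0.0, 0.0]]
ft_force: [-0.4, 0.9, -6.3]
grip_width: 0.0225
```

```bash
python3 st.py;  python3 - <<'E'
from m import *
s=env.get_image("scene")[:,:,::-1].copy()
crop(s,275,130,350,210,7,"pics/s13c.png")
E
```

```text
20.5333 [568.2  59.5 115.6] tilt [-0.     -0.0001] yaw 41.4 F [-0.4  0.9 -6.3] T [-0.05  0.01  0.01]
```

View pics/s13c.png

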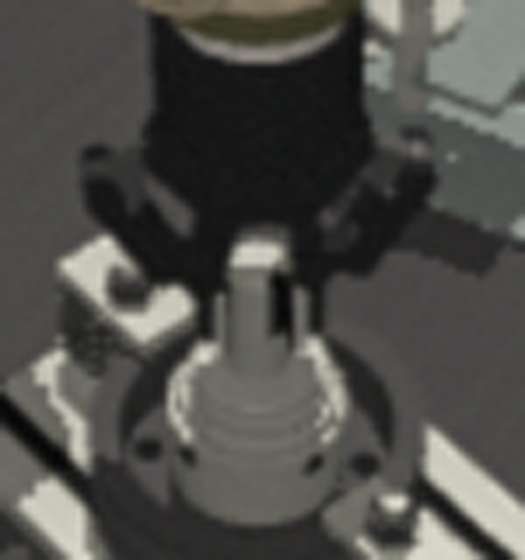

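{"fn": "play_rows", "kwargs": {"travel": [[0, 0, -0.1], [0, 0, -0.1], [0, 0, -0.1]], "rotation": [[0, 0, 0], [0, 0, 0], [0, 0, 0]], "claw": [1.5, 1.5, 1.5]}}

```text
time_s: 20.83
position: [0.5684, 0.0594, 0.1136]
tool_rot: [[0.001, 0.75, 0.662], [-0.0, 0.662, -0.75], [-1.0, 0.001, 0.001]]
ft_force: [-6.4, 0.3, 11.3]
grip_width: 0.0228
```

```bash
python3 st.py
```

```text
20.8333 [568.4  59.4 113.6] tilt [ 0.0011 -0.0003] yaw 41.4 F [-6.4  0.3 11.3] T [-0.05  1.15 -0.05]
```

{"fn": "play_rows", "kwargs": {"travel": [[-0.03, 0, -0.2], [-0.03, 0, -0.2]], "rotation": [[0, 0, 0], [0, 0, 0]], "claw": [1.5, 1.5]}}

```text
time_s: 21.0
position: [0.5685, 0.0594, 0.1136]
tool_rot: [[0.005, 0.749, 0.662], [-0.001, 0.662, -0.749], [-1.0, 0.003, 0.004]]
ft_force: [-4.5, 1.1, 10.4]
grip_width: 0.0227
```

```bash
python3 st.py
```

```text
21.0 [568.5  59.4 113.6] tilt [ 0.0053 -0.0012] yaw 41.5 F [-4.5  1.1 10.4] T [-0.08  1.18 -0.06]
```

{"fn": "play_rows", "kwargs": {"travel": [[-0.03, 0, -0.6], [-0.03, 0, -0.6]], "rotation": [[0.001, 0.006, 0], [0.001, 0.006, 0]], "claw": [1.5, 1.5]}}

```text
time_s: 21.17
position: [0.5687, 0.0594, 0.1134]
tool_rot: [[0.003, 0.749, 0.663], [-0.002, 0.663, -0.749], [-1.0, 0.001, 0.003]]
ft_force: [-20.7, 0.6, 47.3]
grip_width: 0.0229
```

```bash
python3 st.py
```

```text
21.1667 [568.7  59.4 113.4] tilt [ 0.0033 -0.0015] yaw 41.5 F [-20.7   0.6  47.3] T [ 0.    3.7  -0.18]
```

{"fn": "play_rows", "kwargs": {"travel": [[-0.2, 0, -0.6], [-0.2, 0, -0.6]], "rotation": [[0.001, 0.003, 0], [0.001, 0.003, 0]], "claw": [1.5, 1.5]}}

```text
time_s: 21.33
position: [0.5685, 0.0593, 0.1134]
tool_rot: [[0.016, 0.748, 0.663], [-0.002, 0.663, -0.748], [-1.0, 0.011, 0.012]]
ft_force: [-6.1, 1.8, 35.1]
grip_width: 0.0227
```

```bash
python3 st.py;  python3 - <<'E'
from m import *
s=env.get_image("scene")[:,:,::-1].copy()
cv2.imwrite("pics/s14.png",s)
crop(s,275,130,350,210,7,"pics/s14c.png")
o=env.observe();print(o["time_s"],o["ft_force"],o["position"])
E
```

```text
21.3333 [568.5  59.3 113.4] tilt [ 0.0158 -0.0019] yaw 41.5 F [-6.1  1.8 35.1] T [-0.    1.98 -0.13]
21.3833 [-7.10300655  0.73333993 36.56233596] [0.56854016 0.05934093 0.11342307]
```

View pics/s14c.png

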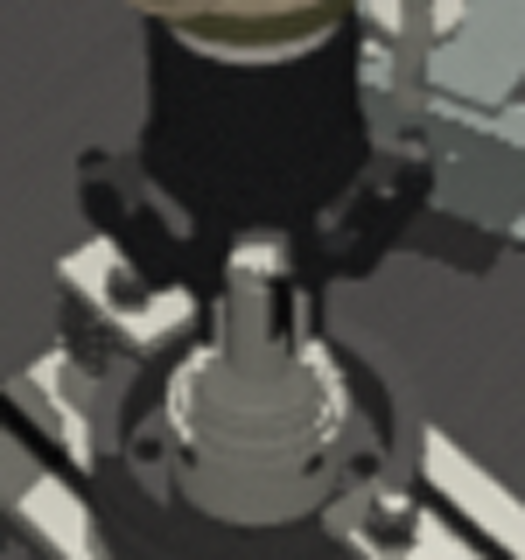

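{"fn": "play_rows", "kwargs": {"travel": [[-0.08, 0, -0.55], [-0.1, 0, -0.55], [-0.1, 0, -0.55]], "rotation": [[0.002, 0.016, 0], [0.002, 0.01, 0], [0.001, 0.009, 0]], "claw": [1.5, 1.5, 1.5]}}

```text
time_s: 21.63
position: [0.5686, 0.0595, 0.1134]
tool_rot: [[0.001, 0.748, 0.664], [0.0, 0.664, -0.748], [-1.0, 0.001, 0.0]]
ft_force: [-13.2, 0.2, 35.1]
grip_width: 0.0225
```

```bash
python3 st.py
```

```text
21.6333 [568.6  59.5 113.4] tilt [0.0009 0.0002] yaw 41.6 F [-13.2   0.2  35.1] T [-0.03  2.18 -0.17]
```

```bash
python3 - <<'E'
from m import *
for i in range(6): s=env.get_image("scene")[:,:,::-1].copy()
cv2.imwrite("pics/s15.png",s);crop(s,275,130,350,210,7,"pics/s15c.png")
E
python3 st.py
```

```text
21.9333 [568.6  59.5 113.4] tilt [0.0011 0.0002] yaw 41.6 F [-13.4   0.6  35.1] T [ 0.02  2.23 -0.18]
```

View pics/s15c.png

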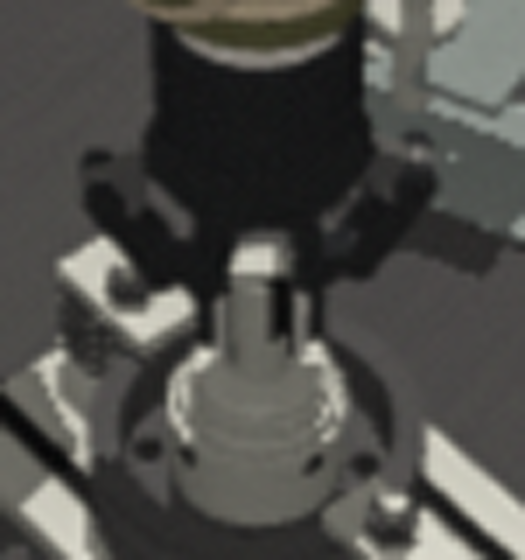

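View pics/s15.png

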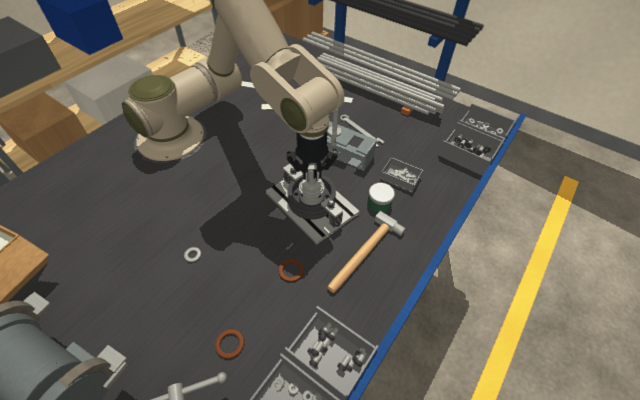

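The collar is seated on both rings, the push is steady at 35 N and the tool is upright. The small ring, brown rings, spindle and other bystanders are undisturbed. Handing in.

```bash
python3 -c "
from rig import env
print(env.close_job())"
```

```text
the job is handed in; nothing more can be done
None
```

The pulley is built up as asked, and I handed the job in at about 22 s. I set the wide ring on the hub face first, then the narrow ring on top of it. Both were pressed gently into contact before release, at 16 N and 11 N. I then lifted the keyed shaft from the rack, turned it about 36° on the way, and pushed it through both rings into the bore. The key entered the keyway with no extra searching.

**Last checks:**
- **Seating:** the tool stopped at 113.4 mm, against 113.6 mm expected with the collar home on the rings. The picture shows the collar resting on the stack.
- **Push and grip:** downward push held steady at 35 N over 0.3 s. The grip was set to 120 N and the shaft is upright to within 0.1°.
- **Rest of the bench:** the small ring, brown rings, spindle and other bystanders look undisturbed.

**Did not fully agree:**
- **Side force:** about 13 N of sideways force remains in x.
- **Ring centring:** the rings looked concentric by eye. My contour fit on the wide ring was too scattered to confirm this; the tool positions at release put both rings within about 1 mm of the bore.
- **Gripper reading:** the finger opening read 2–3 mm narrower than the true part diameters throughout.

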